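# Square the multimeter into the corner stop

### The job

Set the black multimeter in its place for the demonstration: with the fingers, push it along the bench into the wooden corner stop until it sits square there, its far end flush against the far strip and its left side flush against the left strip. Only push it: it stays flat on the bench and is never lifted or tipped. Leave everything else where it stands, and take the hand away at the end.

Things in the scene. Friction and masses are not known exactly. Their poses are not given: they have to be found in the camera images.
- stop: fixed L of two plain wooden strips, 22 mm high, 18 thick. Origin: inner corner, at bench height. x axis level, away from the robot (turned 11 to 33 deg right), to the far strip, whose inner face is x = 0, from y = 0 to -112 mm. y axis to the left, to the left strip, inner face y = 0, from x = 0 to -172 mm. The multimeter belongs in the quarter x < 0, y < 0: seated, its centre is at x = -74, y = -49 mm
- meter_center (a point): centre of the loose black box-shaped multimeter, 20 mm above its underside: case 148 mm long (x axis, far end +74), 98 wide (y axis, left side +49), 40 high, upright sides; range switch on top to 50 mm. 0.27 to 0.43 kg, slides at roughly 1.5 to 5 N. It starts on the bench turned up to 17 deg to the stop, with 5 to 11 cm to go left and 3 to 7 cm ahead
- weight_100: bystander, loose, leave it: brass weight with a knob, 29 mm across, 34 mm high; stands to the left of the near end of the stop's left strip. Origin: centre of its underside
- rubber_stopper: bystander, loose, leave it: dark red bored rubber stopper, 32 mm across, 28 mm high; stands just beyond the right end of the far strip, in the way of a meter pushed ahead too far to the right. Origin: centre of its underside
- tealight_0: bystander, loose, leave it: tea light in its metal cup, 39 mm across, 19 mm high; stands left of the left strip. Origin: centre of its underside
- matchbox: bystander, loose, leave it: matchbox 36 x 53 x 15 mm, lies beyond the far strip. Origin: centre of its underside
- battery_flat: bystander, loose, leave it: flat battery, upright, 22 x 62 mm with contact tongues to 74 mm, 62 mm high; stands well to the right of the multimeter. Origin: centre of its underside
- tealight_1: bystander, loose, leave it: tea light in its metal cup, 39 mm across, 19 mm high; stands some way right of the rubber stopper. Origin: centre of its underside
Not all that is in view belongs to the job. Leave any green look-alike of the part that bears meter_center alone.

How it is judged (in metres and radians):
At the end, for the whole second after the job is handed in: The multimeter lies flat on the bench in the corner stop: its centre within 4 mm of the fully seated position along each strip's direction, and square to the stop within 0.04 rad (2.3 degrees) (x of meter_center in the frame of stop between -0.078 and -0.07 m and y of meter_center in the frame of stop between -0.053 and -0.045 m and angle between the x axis of meter_center and the x axis of stop, either way round below 0.04 rad and angle between meter_center's own z axis and vertical below 0.03 rad and height (world z) of meter_center below 0.024 m); the robot touches nothing.
It fails at once if the multimeter is lifted more than 12 mm or tipped more than about 7 degrees (height (world z) of meter_center above 0.032 m or angle between meter_center's own z axis and vertical above 0.12 rad).
It fails at once if a bystander is moved more than 15 mm or tipped over (distance of any of weight_100, rubber_stopper, tealight_0, matchbox, battery_flat, tealight_1 from where it was at the start of the episode above 0.015 m or angle between any of weight_100, rubber_stopper, tealight_0, matchbox, battery_flat, tealight_1's own z axis and vertical above 0.3 rad).
It also fails if it takes over 43 s, if anything falls off the work surface, if the arm or the gripper's body presses on something with over 40 N, if the wrist force passes 120 N, or if a joint passes its speed limit or range.

### The arm

A 7-joint arm with a two-finger parallel gripper is mounted at the origin on a cart in front of the work surface, level with it; the furniture and walls round the work are solid. World frame = base frame: x ahead of the robot, y to its left, z up, the work surface at z = 0. Lengths are in mm, angles in rad, forces in N, time in s.
With the tool pointing down it reaches from about 425 to 925 mm from the base axis. Payload 6.8 kg.
Tool frame: the origin (TCP) lies midway between the tips of the shut fingers; the grasp point (between the pads) lies 19 mm behind it; z points along the fingers, y is the line along which they close (so a half turn about z gives the same grasp; the last joint's range is limited). The gripper opens to 88 mm and grips with 3 to 60 N. Pads are 20 mm wide; open, the fingers measure 115 mm over their backs; the gripper's body (75 mm by 178 mm) begins 61 mm behind the grasp point.
Start: joints at [1.074, 0.477, 0.022, 1.555, -0.011, 1.109, -0.083], TCP at [255.888, -624.635, 222.664] pointing down, gripper open.
Joint ranges: [-2.96, 2.96], [-0.34, 2.1], [-1.41, 1.46], [0.24, 2.44], [-1.37, 4.51], [0.17, 1.92], [-2.96, 2.96]. Speed limits (rad/s): [2.39, 2.39, 3.14, 3.14, 3.14, 3.14, 3.14].

### API

Orientations are given as [roll, pitch, yaw] about the fixed x, y, z axes, in that order (R = Rz(yaw) Ry(pitch) Rx(roll)).
In Python, from workcell import * gives the robot as it stands.
- The arm moves only by the tool arm_command, never from a script. Its arguments are lists of equal length, an entry for each row: "fingers": the opening in per cent of the stroke, from 0 (shut) to 100 (fully open); "xyz": the shift along the tool's x, y, z each as a share of 0.1 m, from -1 to 1, a list of three; "turn": the turn, a rotation vector about the tool's x, y, z each as a share of 45 degrees, from -1 to 1, a list of three. A call has 1 to 20 rows; each row is the pose to reach, as a shift and turn from the pose commanded when the call began, along the tool's axes at that moment; what a row does not reach only later rows make up. A row lasts 1/8 s, in which the tool goes at most 62.5 mm and 10.7 degrees, less where a joint would pass 70% of its speed; a pose out of reach is approached as far as the arm can. A call with a number of a shift or a turn outside -1 to 1 is refused whole. A call with a gripper value outside its range is refused whole. The fingers move at their own pace and stop on an object; the grip force is fixed at half the most. Time passes only in rows, so rows that repeat a pose let the fingers close. It gives the time, the measured TCP pose, the force, the opening and the grip force at its end, in the units of the state.
- read_state(): the state, without advancing time (a new reading comes with each control period).
- snapshot(name): name is "scene" or "top"; returns a dict with "image" (480x640x3 uint8, red, green, blue), "K" (3x3 intrinsics, pixels), "distortion" ([k1, k2, p1, p2, k3] as OpenCV has them; the pictures are not rectified), "T" (4x4, takes a point from camera to world coordinates). Camera axes: x right, y up, looking along -z (the intrinsics and any distortion apply to the point x, -y, -z); pixel columns grow to the right and rows downward; lengths in mm; the calibration is good to about 2 mm. A picture is of the moment at which its call begins. There is no depth.
- hand_in(): hands the job in; it is judged then, once.
Trained networks look in the newest picture that a camera, given by its name, has taken for a name from the list of things; names that differ only in an ending like _2 or _b are one class to them, and where a whole thing is asked for, a point or a joint stands for the part that bears it (a point fixed in the world has none). Each returns a list of dicts, best first, with "p" (0 to 1); they miss things now and then, are a little off and sometimes report something else, mostly with a low value. They report only what shows in the picture. A call takes as long as a camera call. They do not tell look-alikes from the thing itself.
- outline_of(name, camera): "pixels" (480x640 bool, what is visible of it) and "centre" ([row, column] in pixels, amid what is visible of it).
- mark_of(name, camera): "centre" ([row, column] in pixels: a listed point, or the origin of a listed thing).
The state is a dict: "time_s": time; "joint_positions": joint angles; "joint_velocities": joint speeds; "joint_efforts": joint torques, N m; "ee_pos": TCP position; "tool_rot": TCP orientation; "force": force on the tool from outside, world axes, zero at the start; "wrist_torque": the same for the moment, N m; "grip_width": finger opening in mm; "gripper_force": force on a finger pad.
Only numpy, scipy, OpenCV 4.12 (cv2) and the standard library are available. Lean on these libraries where they do the work, as an engineer would, in place of code of your own. Each camera call takes 0.05 s, during which the arm holds its last target. There are 200 camera calls.

## Working session

There is one attempt and no reset: what is moved stays moved. The work goes in short steps, Python scripts to look and compute and a tool call to move; the robot and the scene stay as the last step left them, time stands still between calls to the robot, and variables do not carry over. Pictures are saved under pics/ and viewed, at most 10 in all, crops included, and the job is handed in when it is done.

Besides the shell and the picture viewer there is one more tool, called in YAML: its name, and indented under it one key for each argument. arm_command: Moves the arm, as the interface text tells. Shift numbers are shares of 0.1 m and turn numbers shares of 45 degrees, none past 1 either way. Its arguments: {"type":"object","properties":{"fingers":{"type":"array"},"xyz":{"type":"array"},"turn":{"type":"array"}},"required":["fingers","xyz","turn"]}

```bash
mkdir -p pics
cat > h.py <<'E'
from workcell import *
import numpy as np, cv2
def ray(s,rc):
    d=np.array(s["distortion"],float);K=np.array(s["K"],float)
    p=cv2.undistortPoints(np.array([[[rc[1],rc[0]]]],float),K,d)[0,0]
    T=np.array(s["T"]);return T[:3,3],T[:3,:3]@np.array([p[0],-p[1],-1])
def at(s,rc,z):
    o,v=ray(s,rc);return o+v*(z-o[2])/v[2]
def proj(s,P):
    T=np.array(s["T"]);P=np.atleast_2d(np.array(P,float));c=(P-T[:3,3])@T[:3,:3];c[:,1:]*=-1
    return cv2.projectPoints(c,np.zeros(3),np.zeros(3),np.array(s["K"],float),np.array(s["distortion"],float))[0][:,0]
def save(s,n): cv2.imwrite(f"pics/{n}.png",s["image"][:,:,::-1])
E
python3 - <<'E'
from h import *
st=read_state();print(st["time_s"],st["ee_pos"],st["tool_rot"])
Z=dict(stop=0,meter_center=20,weight_100=0,rubber_stopper=0,tealight_0=0,matchbox=0,battery_flat=0)
for c in ("top","scene"):
    s=snapshot(c);save(s,c+"0");print(c,np.round(s["T"],2).tolist())
    for n,z in Z.items():
        for m in mark_of(n,c)[:3]: print(n,round(m["p"],2),np.round(m["centre"]),np.round(at(s,m["centre"],z)))
E
```

```text
0.0 [ 255.64949391 -624.07148333  221.70869661] [-3.13981754e+00  1.27777587e-04  3.88816873e-01]
top [[0.01, 0.99, -0.11, 440.03], [-1.0, 0.01, 0.01, -293.25], [0.01, 0.11, 0.99, 945.62], [0.0, 0.0, 0.0, 1.0]]
stop 0.58 [165. 265.] [ 673. -205.    0.]
meter_center 0.8 [373. 339.] [ 323. -336.   20.]
meter_center 0.65 [247. 329.] [ 530. -318.   20.]
meter_center 0.36 [230. 414.] [ 559. -460.   20.]
weight_100 0.74 [259. 195.] [507. -91.   0.]
rubber_stopper 0.84 [172. 363.] [ 663. -376.    0.]
tealight_0 0.97 [189. 214.] [ 630. -119.    0.]
tealight_0 0.56 [226. 414.] [ 569. -463.    0.]
matchbox 0.96 [138. 297.] [ 723. -260.    0.]
battery_flat 0.71 [276. 464.] [ 484. -550.    0.]
scene [[0.69, 0.36, -0.62, -89.0], [-0.72, 0.37, -0.59, -869.66], [0.02, 0.85, 0.52, 556.78], [0.0, 0.0, 0.0, 1.0]]
stop 0.71 [207. 342.] [ 681. -190.    0.]
meter_center 0.95 [321. 242.] [ 314. -340.   20.]
meter_center 0.6 [253. 337.] [ 532. -315.   20.]
weight_100 0.82 [218. 237.] [511. -85.   0.]
rubber_stopper 0.62 [249. 413.] [ 657. -377.    0.]
tealight_0 0.77 [294. 428.] [ 571. -470.    0.]
battery_flat 0.83 [342. 441.] [ 493. -546.    0.]
```

View pics/top0.png

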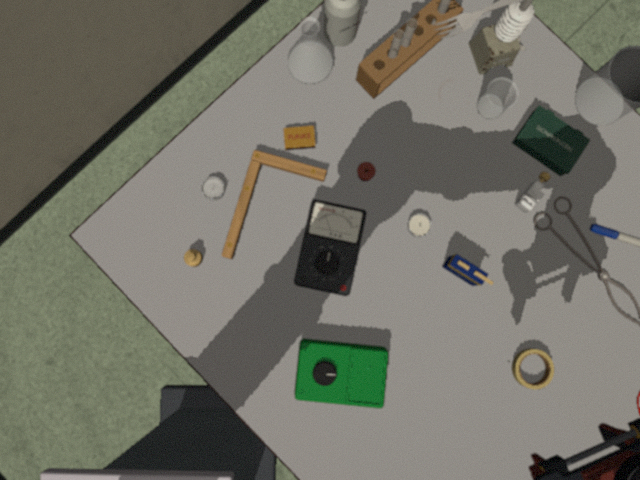

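View pics/scene0.png

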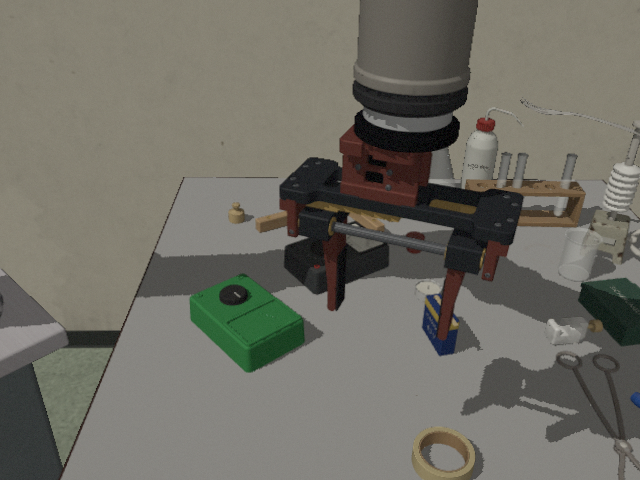

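The things that could be taken for the multimeter, in the top view (row, col), are the black meter (247,329), a green look-alike (373,339) and a dark green box (140,550). I choose the black one, which stands right of and below the stop. Next I fit models to the outlines and check them in a crop.

```bash
cat >> h.py <<'E'
from scipy.optimize import minimize
def box(x0,x1,y0,y1,z): return np.array([[x,y,k] for x in(x0,x1) for y in(y0,y1) for k in(0,z)],float)
METER=[box(-74,74,-49,49,40)]
STOP=[box(0,18,-112,18,22),box(-172,18,0,18,22)]
def place(P,q):
    c,s=np.cos(q[2]),np.sin(q[2]);return P@np.array([[c,s,0],[-s,c,0],[0,0,1]])+[q[0],q[1],0]
def sil(s,parts,q,k=4):
    m=np.zeros((480*k,640*k),np.uint8)
    for P in parts: cv2.fillConvexPoly(m,np.round((cv2.convexHull(proj(s,place(P,q)).astype(np.float32))+.5)*k).astype(np.int32),1)
    return cv2.resize(m.astype(np.float32),(640,480),interpolation=cv2.INTER_AREA)
def fit(s,parts,mask,q0):
    M=mask.astype(np.float32);f=lambda q:np.abs(sil(s,parts,[q[0],q[1],q[2]/100])-M).sum()/M.sum()
    q=np.array(q0,float)*[1,1,100]
    for _ in range(2):
        r=minimize(f,q,method="Nelder-Mead",options=dict(initial_simplex=q+np.array([[0,0,0],[12,0,0],[0,12,0],[0,0,10]]),xatol=.05,fatol=1e-4));q=r.x
    return np.array([q[0],q[1],q[2]/100]),r.fun
def near(n,c,rc): return min(outline_of(n,c),key=lambda o:np.hypot(*(np.array(o["centre"])-rc)))
def rel(m,st):
    d=m[:2]-st[:2];c,s=np.cos(st[2]),np.sin(st[2]);return np.array([c*d[0]+s*d[1],-s*d[0]+c*d[1],np.degrees(m[2]-st[2])])
def draw(im,s,parts,q):
    for P in parts:
        p=proj(s,place(P,q))
        for i in range(8):
            for j in range(i):
                if (P[i]!=P[j]).sum()==1: cv2.line(im,*[tuple(int(v) for v in np.round((p[k]+.5)*4*16)) for k in(i,j)],(0,255,0),1,cv2.LINE_AA,4)
E
python3 - <<'E'
from h import *
s=snapshot("top")
a=near("stop","top",(200,265));b=near("meter_center","top",(247,329))
print(a["p"],b["p"],b["centre"])
S,e=fit(s,STOP,a["pixels"],[673,-205,-.3]);print(S,e)
M,e=fit(s,METER,b["pixels"],[530,-318,-.2]);print(M,e,rel(M,S))
im=cv2.resize(s["image"],None,fx=4,fy=4);draw(im,s,STOP,S);draw(im,s,METER,M)
cv2.imwrite("pics/fit0.png",im[560:1160,840:1640,::-1])
np.save("S.npy",S)
for n,rc in(("rubber_stopper",(172,363)),("tealight_1",(226,414))):
    print(n,at(s,rc,0))
E
```

```text
0.95 0.85 [247.2, 328.8]
[ 6.73413025e+02 -2.00322547e+02 -2.71448216e-01] 0.08614549040794373
[ 5.27624127e+02 -3.18890773e+02 -2.14077128e-01] 0.07012195140123367 [-108.65930169 -153.31661074    3.28712117]
rubber_stopper [ 662.6565556  -375.82115284    0.        ]
tealight_1 [ 569.17072205 -463.90121347    0.        ]
```

View pics/fit0.png

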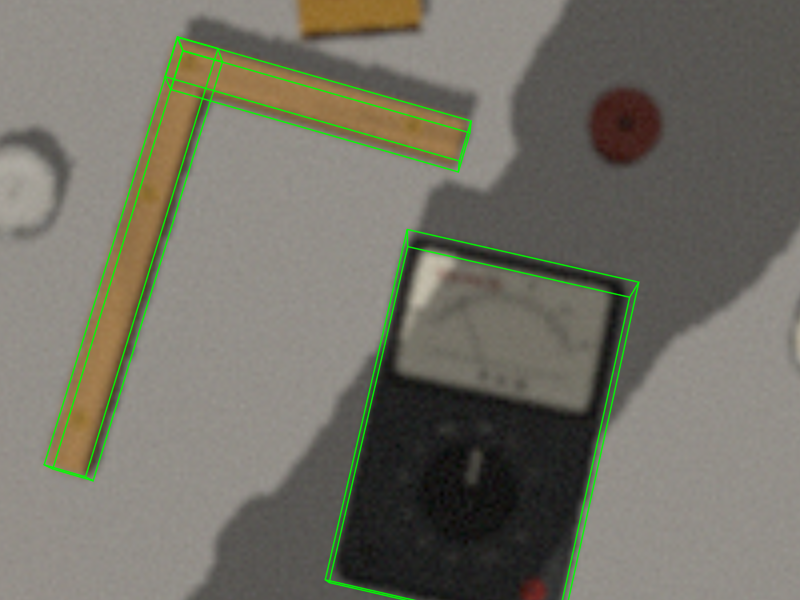

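The crop confirms the choice: the black meter with its dial face, far-left corner near (row 198, col 312) of the full picture. It has about 104 mm to go left and 35 mm ahead. I'll push it left first with both open fingers, then ahead.

arm_command:
  fingers: [100, 100, 100, 100, 100, 100]
  xyz:
    - [0.5, -0.2, 0]
    - [1, -0.4, 0]
    - [1, -0.4, 0]
    - [1, -0.4, 0]
    - [1, -0.4, 0]
    - [1, -0.4, 0]
  turn:
    - [0, 0, -0.2]
    - [0, 0, -0.4]
    - [0, 0, -0.6]
    - [0, 0, -0.8]
    - [0, 0, -1]
    - [0, 0, -1]

```text
time_s: 1.7
ee_pos: [333.1, -549.8, 222.7]
tool_rot: [3.141, -0.0, 1.173]
force: [-0.6, -0.5, -0.5]
grip_width: 87.7
gripper_force: 0.0
```

```bash
cat >> h.py <<'E'
def go(xyw,z,yaw):
    from scipy.spatial.transform import Rotation as R
    st=read_state();A=R.from_euler("xyz",st["tool_rot"])
    d=A.inv().apply(np.array([xyw[0],xyw[1],z])-st["ee_pos"])/100
    t=(A.inv()*R.from_euler("xyz",[np.pi,0,yaw])).as_rotvec()/(np.pi/4)
    print("t",round(st["time_s"],2),"ee",np.round(st["ee_pos"],1),"rot",np.round(st["tool_rot"],3),"F",np.round(st["force"],1));print("shift",np.round(d,3),"turn",np.round(t,3))
def w(S,x,y): return place(np.array([[x,y,0.]]),S)[0][:2]
E
python3 -c "
from h import *
S=np.load('S.npy');go(w(S,-108,-240),222,S[2]+np.pi/2)"
```

```text
t 1.7 ee [ 333.1 -549.8  222.7] rot [ 3.141 -0.     1.173] F [-0.6 -0.5 -0.5]
shift [2.024 1.013 0.007] turn [ 0.    -0.    -0.161]
```

arm_command:
  fingers: [100, 100, 100, 100]
  xyz:
    - [0.5, 0.5, 0]
    - [1, 1, 0]
    - [1, 1, 0]
    - [1, 1, 0]
  turn:
    - [0, 0, -0.1]
    - [0, 0, -0.16]
    - [0, 0, -0.16]
    - [0, 0, -0.16]

```text
time_s: 2.2
ee_pos: [465.0, -495.3, 222.4]
tool_rot: [-3.141, -0.0, 1.3]
force: [-0.6, -0.3, -0.6]
grip_width: 87.8
gripper_force: 0.0
```

```bash
python3 -c "
from h import *
S=np.load('S.npy');go(w(S,-108,-240),112,S[2]+np.pi/2)"
```

```text
t 2.2 ee [ 465.  -495.3  222.4] rot [-3.141 -0.     1.3  ] F [-0.6 -0.3 -0.6]
shift [1.001 0.137 1.104] turn [-0.    -0.     0.001]
```

arm_command:
  fingers: [100, 100, 100, 100, 100]
  xyz:
    - [0.5, 0.1, 0]
    - [1, 0.14, 0]
    - [1, 0.14, 0.5]
    - [1, 0.14, 1]
    - [1, 0.14, 1]
  turn:
    - [0, 0, 0]
    - [0, 0, 0]
    - [0, 0, 0]
    - [0, 0, 0]
    - [0, 0, 0]

```text
time_s: 2.82
ee_pos: [499.6, -404.0, 119.1]
tool_rot: [-3.133, -0.001, 1.295]
force: [-0.2, 0.9, 0.3]
grip_width: 87.8
gripper_force: 0.0
```

```bash
python3 -c "
from h import *
S=np.load('S.npy');go(w(S,-108,-240),12,S[2]+np.pi/2)
s=snapshot('top');save(s,'top1')
b=near('meter_center','top',(247,329));M,e=fit(s,METER,b['pixels'],[528,-319,-.2]);print(b['p'],M,e,rel(M,S))"
```

```text
t 2.83 ee [ 499.6 -404.   119.1] rot [-3.133e+00 -1.000e-03  1.295e+00] F [-0.2  0.9  0.3]
shift [0.027 0.057 1.071] turn [-0.011 -0.001 -0.005]
0.73 [ 5.29509038e+02 -3.18844005e+02 -2.14708819e-01] 0.09690020233392715 [-106.85594929 -152.76615954    3.25092797]
```

View pics/top1.png

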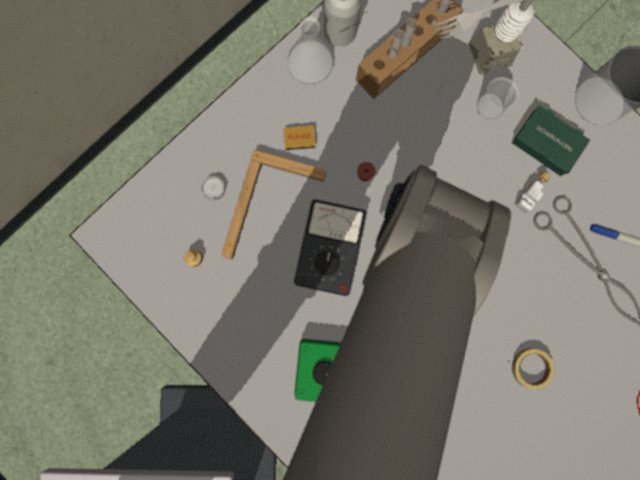

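The view shows the gripper right of the meter, clear of the tealight and battery, with the meter unmoved. Next I lower the fingers.

arm_command:
  fingers: [100, 100, 100, 100]
  xyz:
    - [0, 0, 0.5]
    - [0, 0, 1]
    - [0, 0, 1]
    - [0, 0, 1]
  turn:
    - [0, 0, 0]
    - [0, 0, 0]
    - [0, 0, 0]
    - [0, 0, 0]

```text
time_s: 3.42
ee_pos: [506.1, -405.2, 25.9]
tool_rot: [3.138, 0.002, 1.299]
force: [0.5, -0.3, 1.1]
grip_width: 87.5
gripper_force: 0.0
```

```bash
python3 -c "
from h import *
S=np.load('S.npy');go(w(S,-108,-140),14,S[2]+np.pi/2)"
```

```text
t 3.42 ee [ 506.1 -405.2   25.9] rot [3.138e+00 2.000e-03 1.299e+00] F [ 0.5 -0.3  1.1]
shift [ 1.023 -0.018  0.117] turn [ 0.005  0.002 -0.001]
```

arm_command:
  fingers: [100, 100, 100, 100, 100, 100, 100, 100, 100, 100, 100, 100, 100, 100, 100, 100, 100, 100]
  xyz:
    - [0, 0, 0.1]
    - [0.06, 0, 0.1]
    - [0.12, 0, 0.1]
    - [0.18, 0, 0.1]
    - [0.22, 0, 0.1]
    - [0.27, 0, 0.1]
    - [0.32, 0, 0.1]
    - [0.38, 0, 0.1]
    - [0.44, 0, 0.1]
    - [0.5, 0, 0.1]
    - [0.57, 0, 0.1]
    - [0.64, 0, 0.1]
    - [0.71, 0, 0.1]
    - [0.78, 0, 0.1]
    - [0.85, 0, 0.1]
    - [0.9, 0, 0.1]
    - [0.95, 0, 0.1]
    - [1, 0, 0.1]
  turn:
    - [0, 0, 0]
    - [0, 0, 0]
    - [0, 0, 0]
    - [0, 0, 0]
    - [0, 0, 0]
    - [0, 0, 0]
    - [0, 0, 0]
    - [0, 0, 0]
    - [0, 0, 0]
    - [0, 0, 0]
    - [0, 0, 0]
    - [0, 0, 0]
    - [0, 0, 0]
    - [0, 0, 0]
    - [0, 0, 0]
    - [0, 0, 0]
    - [0, 0, 0]
    - [0, 0, 0]

```text
time_s: 5.68
ee_pos: [531.2, -307.0, 12.7]
tool_rot: [3.142, 0.0, 1.3]
force: [-1.4, -2.3, -0.3]
grip_width: 87.8
gripper_force: 0.9
```

```bash
python3 -c "
from h import *
S=np.load('S.npy');go(w(S,-108,-62),14,S[2]+np.pi/2)
s=snapshot('top');save(s,'top2')
b=near('meter_center','top',(240,290));M,e=fit(s,METER,b['pixels'],[545,-255,-.25]);print(b['p'],b['centre'],M,e,rel(M,S))
ee=read_state()['ee_pos'];print(rel(np.array([ee[0],ee[1],0]),S))"
```

```text
t 5.67 ee [ 531.2 -307.    12.7] rot [3.142 0.    1.3  ] F [-1.4 -2.3 -0.3]
shift [ 0.789  0.004 -0.013] turn [0. 0. 0.]
0.8 [228.4, 263.2] [ 5.50332460e+02 -2.41550921e+02 -3.13582848e-01] 3.127166509628296 [-107.51936081  -72.71995071   -2.41413659]
[-108.39922748 -139.94765342   15.55283712]
```

View pics/top2.png

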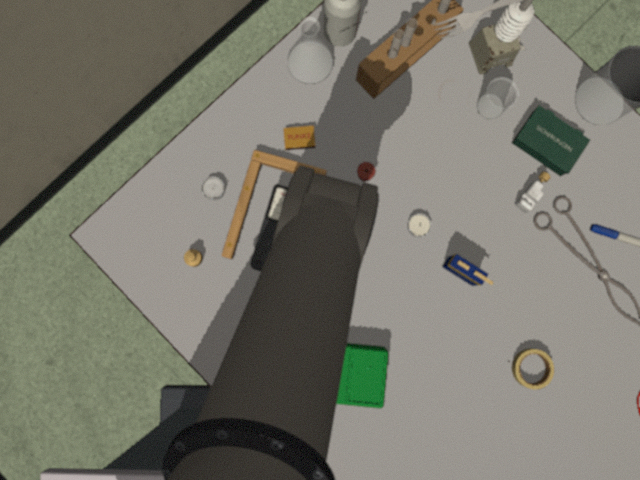

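The arm hides most of the meter. Its left side lies parallel to the left strip, about 30 mm away, and the bystanders are unmoved. I continue toward contact.

arm_command:
  fingers: [100, 100, 100, 100, 100, 100]
  xyz:
    - [0.05, 0, 0]
    - [0.1, 0, 0]
    - [0.15, 0, 0]
    - [0.2, 0, 0]
    - [0.25, 0, 0]
    - [0.27, 0, 0]
  turn:
    - [0, 0, 0]
    - [0, 0, 0]
    - [0, 0, 0]
    - [0, 0, 0]
    - [0, 0, 0]
    - [0, 0, 0]

```text
time_s: 6.52
ee_pos: [538.6, -280.6, 12.7]
tool_rot: [3.142, -0.0, 1.3]
force: [-1.2, -0.9, 0.5]
grip_width: 87.9
gripper_force: 0.9
```

arm_command:
  fingers: [100, 100, 100]
  xyz:
    - [0.02, 0, 0]
    - [0.04, 0, 0]
    - [0.04, 0, 0]
  turn:
    - [0, 0, 0]
    - [0, 0, 0]
    - [0, 0, 0]

```text
time_s: 6.9
ee_pos: [539.6, -276.9, 12.6]
tool_rot: [3.142, -0.0, 1.3]
force: [-0.2, -1.0, 0.4]
grip_width: 87.8
gripper_force: 0.3
```

arm_command:
  fingers: [100, 100, 100]
  xyz:
    - [0.02, 0, 0]
    - [0.03, 0, 0]
    - [0.03, 0, 0]
  turn:
    - [0, 0, 0]
    - [0, 0, 0]
    - [0, 0, 0]

```text
time_s: 7.28
ee_pos: [540.0, -275.7, 12.7]
tool_rot: [3.141, 0.002, 1.3]
force: [-1.0, -5.2, -0.5]
grip_width: 87.8
gripper_force: 2.5
```

arm_command:
  fingers: [100, 100, 100, 100]
  xyz:
    - [0.02, 0, 0]
    - [0.04, 0, 0]
    - [0.04, 0, 0]
    - [0.04, 0, 0]
  turn:
    - [0, 0, 0]
    - [0, 0, 0]
    - [0, 0, 0]
    - [0, 0, 0]

```text
time_s: 7.78
ee_pos: [540.0, -275.7, 13.0]
tool_rot: [3.141, 0.006, 1.298]
force: [-2.0, -11.7, 1.3]
grip_width: 87.8
gripper_force: 6.4
```

arm_command:
  fingers: [100, 100, 100, 80, 50, 50]
  xyz:
    - [-0.2, 0, 0]
    - [-0.4, 0, 0]
    - [-0.4, 0, -0.5]
    - [-0.4, 0, -1]
    - [-0.4, 0, -1]
    - [-0.4, 0, -1]
  turn:
    - [0, 0, 0]
    - [0, 0, 0]
    - [0, 0, 0]
    - [0, 0, 0.2]
    - [0, 0, 0.4]
    - [0, 0, 0.6]

```text
time_s: 8.52
ee_pos: [530.8, -309.7, 113.5]
tool_rot: [3.14, -0.001, 0.823]
force: [0.0, -1.0, 0.2]
grip_width: 61.3
gripper_force: 0.0
```

```bash
python3 -c "
from h import *
S=np.load('S.npy');go(w(S,-220,-52),112,S[2])"
```

```text
t 8.53 ee [ 530.8 -309.7  113.5] rot [ 3.14e+00 -1.00e-03  8.23e-01] F [ 0.  -1.   0.2]
shift [ 0.301 -1.415  0.014] turn [ 0.    -0.002  1.393]
```

arm_command:
  fingers: [50, 50, 50, 50, 50, 50]
  xyz:
    - [0, -0.4, 0]
    - [0.1, -0.8, 0]
    - [0.2, -1, 0]
    - [0.2, -1, 0]
    - [0.2, -1, 0]
    - [0.2, -1, 0]
  turn:
    - [0, 0, 0.2]
    - [0, 0, 0.4]
    - [0, 0, 0.6]
    - [0, 0, 0.8]
    - [0, 0, 1]
    - [0, 0, 1]

```text
time_s: 9.28
ee_pos: [470.4, -226.9, 112.7]
tool_rot: [-3.141, -0.0, 0.044]
force: [-0.3, 0.4, 0.1]
grip_width: 44.1
gripper_force: 0.0
```

```bash
python3 -c "
from h import *
S=np.load('S.npy');go(w(S,-220,-52),112,S[2])"
```

```text
t 9.28 ee [ 470.4 -226.9  112.7] rot [-3.141 -0.     0.044] F [-0.3  0.4  0.1]
shift [-0.213 -0.365  0.007] turn [-0.    -0.     0.402]
```

arm_command:
  fingers: [50, 50, 50, 50, 50]
  xyz:
    - [-0.21, -0.37, 0]
    - [-0.21, -0.37, 0]
    - [-0.21, -0.37, 0]
    - [-0.21, -0.37, 0]
    - [-0.21, -0.37, 0]
  turn:
    - [0, 0, 0.2]
    - [0, 0, 0.4]
    - [0, 0, 0.4]
    - [0, 0, 0.4]
    - [0, 0, 0.4]

```text
time_s: 9.9
ee_pos: [448.0, -191.2, 112.7]
tool_rot: [3.142, -0.0, -0.269]
force: [-0.0, 0.3, 0.7]
grip_width: 43.9
gripper_force: 0.0
```

```bash
python3 -c "
from h import *
s=snapshot('top');S=np.load('S.npy')
b=near('meter_center','top',(230,270));M,e=fit(s,METER,b['pixels'],[556,-220,-.27]);print(b['p'],b['centre'],M,e,rel(M,S))
im=cv2.resize(s['image'],None,fx=4,fy=4);draw(im,s,STOP,S);draw(im,s,METER,M)
cv2.imwrite('pics/top3.png',im[540:1140,740:1540,::-1])
go(w(S,-215,-52),13,S[2])"
```

```text
0.65 [224.8, 272.4] [ 5.61153160e+02 -2.21153247e+02 -2.65758880e-01] 0.1769765019416809 [-102.56404163  -50.16784544    0.3259749 ]
t 10.0 ee [ 447.9 -191.   112.6] rot [-3.142  0.    -0.27 ] F [-0.   0.9 -0.3]
shift [0.047 0.005 0.996] turn [-0.     0.     0.002]
```

View pics/top3.png

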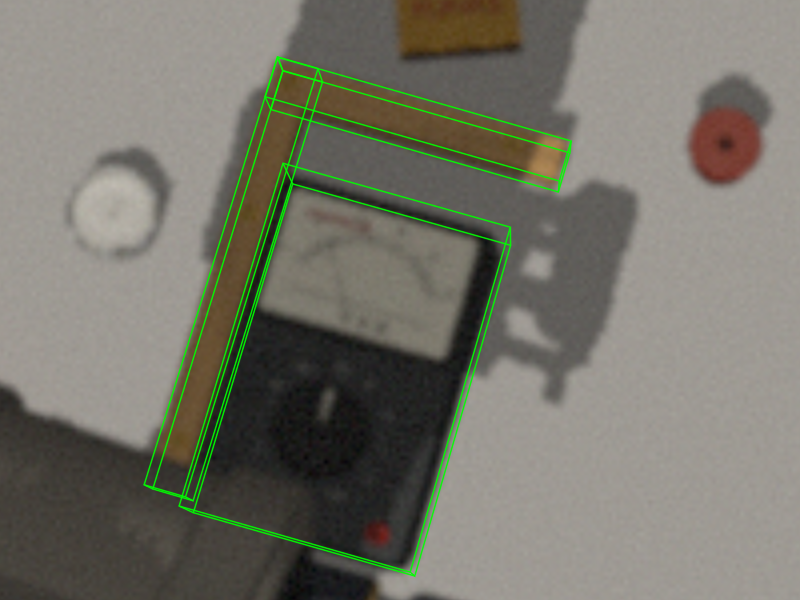

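The meter lies flush on the left strip and square to it, with about 30 mm to go ahead. The gripper is behind its near end. I lower and push ahead.

arm_command:
  fingers: [50, 50, 50, 50]
  xyz:
    - [0, 0, 0.5]
    - [0, 0, 0.98]
    - [0, 0, 0.98]
    - [0, 0, 0.98]
  turn:
    - [0, 0, 0]
    - [0, 0, 0]
    - [0, 0, 0]
    - [0, 0, 0]

```text
time_s: 10.5
ee_pos: [448.6, -191.1, 15.8]
tool_rot: [3.142, -0.001, -0.271]
force: [0.7, -0.8, 0.4]
grip_width: 44.0
gripper_force: 0.0
```

arm_command:
  fingers: [50, 50, 50, 50, 50, 50, 50, 50, 50, 50, 50]
  xyz:
    - [0.06, 0, 0]
    - [0.12, 0, 0]
    - [0.18, 0, 0]
    - [0.24, 0, 0]
    - [0.29, 0, 0]
    - [0.34, 0, 0]
    - [0.39, 0, 0]
    - [0.44, 0, 0]
    - [0.49, 0, 0]
    - [0.54, 0, 0]
    - [0.55, 0, 0]
  turn:
    - [0, 0, 0]
    - [0, 0, 0]
    - [0, 0, 0]
    - [0, 0, 0]
    - [0, 0, 0]
    - [0, 0, 0]
    - [0, 0, 0]
    - [0, 0, 0]
    - [0, 0, 0]
    - [0, 0, 0]
    - [0, 0, 0]

```text
time_s: 11.88
ee_pos: [501.3, -205.5, 14.7]
tool_rot: [-3.142, -0.0, -0.271]
force: [-1.5, 0.5, 0.9]
grip_width: 44.1
gripper_force: 1.0
```

```bash
python3 -c "
from h import *
S=np.load('S.npy');go(w(S,-158,-52),13,S[2])
ee=read_state()['ee_pos'];print(rel(np.array([ee[0],ee[1],0]),S))"
```

```text
t 11.88 ee [ 501.3 -205.5   14.7] rot [-3.142 -0.    -0.271] F [-1.5  0.5  0.9]
shift [0.064 0.009 0.017] turn [-0.    -0.     0.001]
[-164.38741205  -51.10475816   15.55283712]
```

arm_command:
  fingers: [50, 50, 50, 50]
  xyz:
    - [0.02, 0, 0]
    - [0.04, 0, 0]
    - [0.06, 0, 0]
    - [0.06, 0, 0]
  turn:
    - [0, 0, 0]
    - [0, 0, 0]
    - [0, 0, 0]
    - [0, 0, 0]

```text
time_s: 12.38
ee_pos: [506.0, -206.9, 14.6]
tool_rot: [-3.142, 0.001, -0.271]
force: [-3.9, 1.9, 2.5]
grip_width: 44.1
gripper_force: 2.3
```

arm_command:
  fingers: [50, 50, 50, 50]
  xyz:
    - [0.02, 0, 0]
    - [0.04, 0, 0]
    - [0.04, 0, 0]
    - [0.04, 0, 0]
  turn:
    - [0, 0, 0]
    - [0, 0, 0]
    - [0, 0, 0]
    - [0, 0, 0]

```text
time_s: 12.88
ee_pos: [505.9, -206.9, 13.9]
tool_rot: [-3.141, 0.009, -0.271]
force: [-13.4, 4.3, 8.9]
grip_width: 44.2
gripper_force: 6.7
```

arm_command:
  fingers: [50, 50, 50, 50, 50, 50, 50]
  xyz:
    - [-0.2, 0, 0]
    - [-0.5, 0, 0]
    - [-0.5, 0, -0.5]
    - [-0.5, 0, -1]
    - [-1, 0, -1]
    - [-1, 0, -1]
    - [-1, 0, -1]
  turn:
    - [0, 0, 0]
    - [0, 0, 0]
    - [0, 0, 0]
    - [0, 0, 0]
    - [0, 0, 0]
    - [0, 0, 0]
    - [0, 0, 0]

```text
time_s: 13.75
ee_pos: [415.5, -181.6, 115.2]
tool_rot: [-3.142, -0.003, -0.271]
force: [0.6, 0.6, -0.8]
grip_width: 43.9
gripper_force: 0.0
```

```bash
python3 -c "
from h import *
s=snapshot('top');S=np.load('S.npy')
b=near('meter_center','top',(210,275));M,e=fit(s,METER,b['pixels'],[590,-230,-.27]);print(b['p'],b['centre'],M,e,rel(M,S))
Q=np.array([*w(S,-74,-49),S[2]])
im=cv2.resize(s['image'],None,fx=4,fy=4);draw(im,s,METER,Q)
cv2.imwrite('pics/top4.png',im[540:1140,740:1540,::-1])
go(w(S,-215,-52),113,S[2])
for n,rc in dict(weight_100=(259,195),rubber_stopper=(172,363),tealight_0=(189,214),matchbox=(138,297),battery_flat=(276,464),tealight_1=(226,414)).items():
  m=mark_of(n,'top')
  if m: print(n,[np.round(at(s,k['centre'],0)-at(s,rc,0)) for k in m])"
```

```text
0.64 [208.0, 275.0] [ 5.87361750e+02 -2.29306983e+02 -2.71231607e-01] 0.050363149493932724 [-7.51288793e+01 -5.09957920e+01  1.24107466e-02]
t 13.85 ee [ 415.7 -181.6  114.8] rot [ 3.142e+00 -2.000e-03 -2.710e-01] F [-0.2  0.5  0.2]
shift [0.383 0.009 0.019] turn [ 0.    -0.002  0.001]
weight_100 [array([8., 2., 0.])]
rubber_stopper [array([-2., -0.,  0.])]
tealight_0 [array([ -64., -352.,    0.]), array([-5., -3.,  0.]), array([ 40., -85.,   0.])]
matchbox [array([-4.,  2.,  0.]), array([ -62., -116.,    0.])]
battery_flat [array([3., 2., 0.])]
tealight_1 [array([-4., -7.,  0.]), array([ 55., 342.,   0.]), array([100., 260.,   0.])]
```

View pics/top4.png

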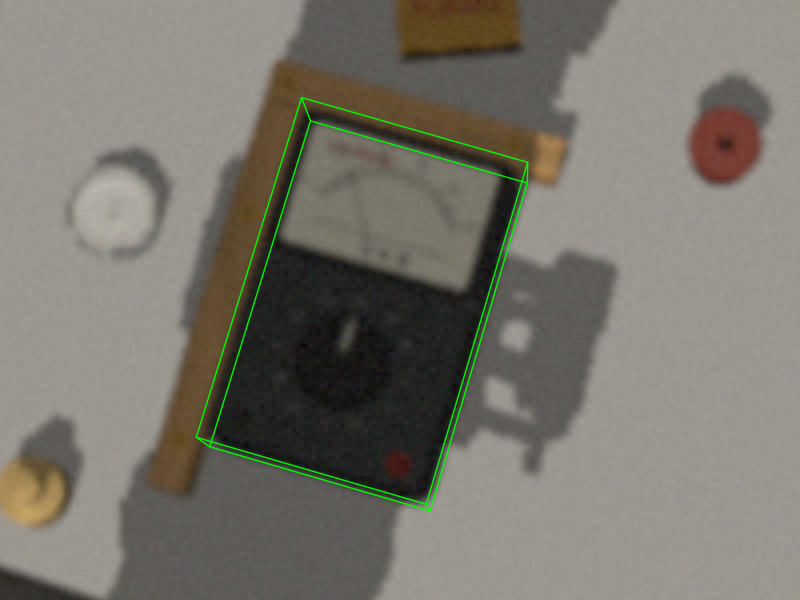

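The meter fits the seated outline: x -75, y -51, 0° error, and no bystander has moved. The left gap is uncertain by 1 to 2 mm, so with time to spare I give one more gentle push left.

arm_command:
  fingers: [50, 50, 50, 50, 50, 50]
  xyz:
    - [0.4, 0.4, 0]
    - [0.8, 0.8, 0]
    - [1, 0.85, 0]
    - [1, 0.85, 0]
    - [1, 0.85, 0]
    - [1, 0.85, 0]
  turn:
    - [0, 0, -0.2]
    - [0, 0, -0.4]
    - [0, 0, -0.6]
    - [0, 0, -0.8]
    - [0, 0, -1]
    - [0, 0, -1]

```text
time_s: 14.9
ee_pos: [487.6, -290.1, 114.4]
tool_rot: [-3.141, -0.0, 0.513]
force: [0.2, -0.4, -0.3]
grip_width: 44.1
gripper_force: 0.0
```

```bash
python3 -c "
from h import *
S=np.load('S.npy');go(w(S,-78,-135),113,S[2]+np.pi/2)"
```

```text
t 14.9 ee [ 487.6 -290.1  114.4] rot [-3.141 -0.     0.513] F [ 0.2 -0.4 -0.3]
shift [0.554 0.534 0.014] turn [-1.000e-03 -0.000e+00 -1.002e+00]
```

arm_command:
  fingers: [50, 50, 50, 50, 50, 50]
  xyz:
    - [0.3, 0.3, 0]
    - [0.55, 0.53, 0]
    - [0.55, 0.53, 0]
    - [0.55, 0.53, 0]
    - [0.55, 0.53, 0]
    - [0.55, 0.53, 0]
  turn:
    - [0, 0, -0.2]
    - [0, 0, -0.4]
    - [0, 0, -0.6]
    - [0, 0, -0.8]
    - [0, 0, -1]
    - [0, 0, -1]

```text
time_s: 15.65
ee_pos: [561.5, -309.1, 114.4]
tool_rot: [-3.141, -0.0, 1.296]
force: [0.4, -0.3, 0.1]
grip_width: 44.0
gripper_force: 0.0
```

arm_command:
  fingers: [50, 50, 50, 50]
  xyz:
    - [0, 0, 0.5]
    - [0, 0, 1]
    - [0, 0, 1]
    - [0, 0, 1]
  turn:
    - [0, 0, 0]
    - [0, 0, 0]
    - [0, 0, 0]
    - [0, 0, 0]

```text
time_s: 16.15
ee_pos: [562.8, -309.4, 16.2]
tool_rot: [3.14, 0.0, 1.298]
force: [1.4, -0.7, 0.6]
grip_width: 43.4
gripper_force: 0.0
```

arm_command:
  fingers: [50, 50, 50, 50, 50, 50]
  xyz:
    - [0.05, 0, 0]
    - [0.1, 0, 0]
    - [0.15, 0, 0]
    - [0.2, 0, 0]
    - [0.23, 0, 0]
    - [0.24, 0, 0]
  turn:
    - [0, 0, 0]
    - [0, 0, 0]
    - [0, 0, 0]
    - [0, 0, 0]
    - [0, 0, 0]
    - [0, 0, 0]

```text
time_s: 16.9
ee_pos: [568.2, -285.6, 14.6]
tool_rot: [-3.141, -0.0, 1.3]
force: [-0.7, 0.5, 0.8]
grip_width: 43.7
gripper_force: 0.0
```

```bash
python3 -c "
from h import *
S=np.load('S.npy');go(w(S,-78,-107.5),13,S[2]+np.pi/2)"
```

```text
t 16.9 ee [ 568.2 -285.6   14.6] rot [-3.141 -0.     1.3  ] F [-0.7  0.5  0.8]
shift [0.029 0.005 0.016] turn [-0.    -0.     0.001]
```

arm_command:
  fingers: [50, 50, 50, 50]
  xyz:
    - [0.02, 0, 0]
    - [0.04, 0, 0]
    - [0.05, 0, 0]
    - [0.05, 0, 0]
  turn:
    - [0, 0, 0]
    - [0, 0, 0]
    - [0, 0, 0]
    - [0, 0, 0]

```text
time_s: 17.4
ee_pos: [568.8, -283.7, 14.7]
tool_rot: [3.141, 0.003, 1.298]
force: [-1.2, -5.5, -0.6]
grip_width: 43.8
gripper_force: 2.7
```

arm_command:
  fingers: [50, 50, 50, 50]
  xyz:
    - [0.02, 0, 0]
    - [0.03, 0, 0]
    - [0.03, 0, 0]
    - [0.03, 0, 0]
  turn:
    - [0, 0, 0]
    - [0, 0, 0]
    - [0, 0, 0]
    - [0, 0, 0]

```text
time_s: 17.9
ee_pos: [568.9, -283.6, 14.9]
tool_rot: [3.141, 0.006, 1.297]
force: [-1.5, -10.8, 0.2]
grip_width: 44.0
gripper_force: 5.3
```

arm_command:
  fingers: [50, 50, 50, 50, 50, 50, 50]
  xyz:
    - [-0.2, 0, 0]
    - [-0.3, 0, 0]
    - [-0.3, 0, -0.5]
    - [-0.3, 0, -1]
    - [-0.6, -0.5, -1]
    - [-1, -1, -1]
    - [-1, -1, -1]
  turn:
    - [0, 0, 0]
    - [0, 0, 0]
    - [0, 0, 0]
    - [0, 0, 0]
    - [0, 0, 0]
    - [0, 0, 0]
    - [0, 0, 0]

```text
time_s: 18.77
ee_pos: [441.7, -350.8, 114.5]
tool_rot: [-3.139, 0.002, 1.293]
force: [0.6, 0.4, -0.2]
grip_width: 44.1
gripper_force: 0.0
```

arm_command:
  fingers: [50, 50, 50, 50]
  xyz:
    - [-0.5, -0.2, -0.3]
    - [-1, -0.3, -0.5]
    - [-1, -0.3, -0.5]
    - [-1, -0.3, -0.5]
  turn:
    - [0, 0, 0]
    - [0, 0, 0]
    - [0, 0, 0]
    - [0, 0, 0]

```text
time_s: 19.27
ee_pos: [392.5, -435.1, 164.3]
tool_rot: [3.141, -0.001, 1.301]
force: [-0.5, 0.5, -0.0]
grip_width: 43.9
gripper_force: 0.0
```

```bash
python3 -c "
from h import *
s=snapshot('top');S=np.load('S.npy')
b=near('meter_center','top',(208,275));M,e=fit(s,METER,b['pixels'],[590,-230,-.27]);print(b['p'],b['centre'],M,e,rel(M,S))
save(s,'top5');print(read_state()['time_s'])"
```

```text
0.74 [211.0, 274.3] [ 5.86698049e+02 -2.28315706e+02 -2.80357938e-01] 0.06376762688159943 [-76.03406651 -50.2187681   -0.51048949]
19.375
```

View pics/top5.png

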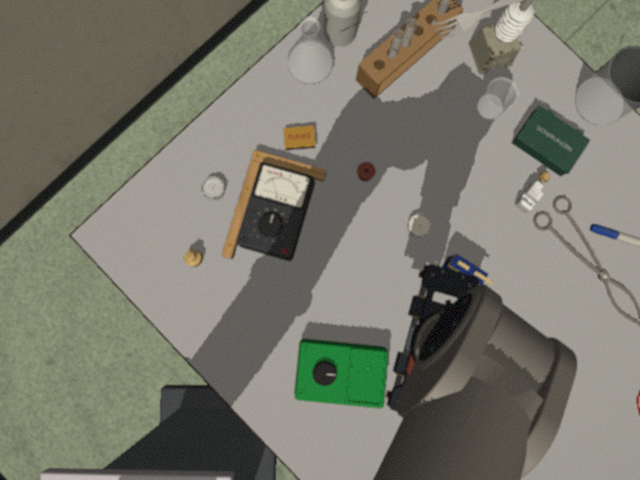

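The meter (centre near row 210, col 275) sits flush in the corner against both strips. The bystanders are in place and the hand is clear at 164 mm height.

```bash
python3 -c "
from workcell import *
print(hand_in())"
```

```text
the job is handed in; nothing more can be done
None
```

I pushed the black multimeter into the corner stop and handed the job in. The last camera fit put its centre at x = -76, y = -50 mm and 0.5° off square, within the limits, with the hand clear and no bystander visibly moved; the hand-in gave no verdict.

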